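# Load the specimen pot into the reader lane that is ready

### The job

The sample reader shows a green lamp over the one lane that is ready and red lamps over the other two. Carry the amber specimen pot upright to the tray of the green lane and set it down (do not drop it) standing on that tray while the tray is still out, then let go and push that tray fully home, so that the pot ends standing under the bridge. Leave the other two trays, the pot already in a red lane and everything else on the bench as they are.

Things in the scene. Friction and masses are not known exactly. Their poses are not given: they have to be found in the camera images.
- reader: Fixed three-lane reader, position and yaw vary. Origin on the bench; x = the way trays slide home (away from the robot), y = to the left lane. Grey deck x -190..170, y +-160 mm, 12 mm thick. Lane centres y = 100 (left), 0 (middle), -100 mm (right).
- bridge (a point): Middle of the top of the reader's white bridge over all lanes (reader x 60..140 mm, y +-160 mm), this point at reader x = 100 mm. Top 142 mm, underside 114 mm above the bench; pillars 20 mm wide at y = +-150 mm; front and back open. A tray that is home has its floor centre right under it.
- lamp_green: Green dome lamp, 30 mm across, 14 mm high, fixed on top of the bridge directly over one lane (reader frame: x = 85 mm, y = +100, 0 or -100 mm, z = 142 mm); origin at its underside centre. It marks the ready lane, a different one from start to start.
- lamp_red_a: Red dome lamp of the same size, over another lane (not ready). The lane below it holds the running pot.
- lamp_red_b: Red dome lamp of the same size, over the remaining lane (not ready, though its tray is empty).
- specimen_pot: The pot to be loaded: amber body 44 mm diameter, yellow screw cap 47 mm diameter from z = 56 mm to its top at 72 mm, capped, about 90 g (varies), loose, standing on the bench to the left or the right of the reader. Origin at its underside centre, z up through the cap.
- running_pot: Bystander: white pot with blue cap, same size as the specimen pot, loose, standing in the tray of one red lane. Origin at its underside centre.
- reagent_bottle: Bystander: white bottle, 42 mm diameter, 85 mm high, loose, standing on the bench on the other side of the reader from the specimen pot. Origin at its underside centre. (Not listed: a fixed pink box to the left and a fixed rack of tubes to the right, both under 85 mm high, beyond x = 0.58 m and |y| = 0.29 m.)
- tray_left (a joint): Slide of the left tray (reader y = +100 mm) along the reader's x: 0 = fully out, 0.160 m = fully home against its stop; starts anywhere from 0 to 0.04. Stays where left; about 2 N of friction to push, no spring or latch.
- tray_left_floor (a point): Centre of the left tray's floor, on its upper face (20 mm above the bench), moves with the tray; axes as the reader's. Reader x = -60 mm + joint value. The aluminium tray measures inside 100 mm (x) x 70 mm (y), with rims 10 mm above the floor, 5 mm thick.
- tray_left_tab (a point): Push point on the front face (towards the robot) of the left tray's upright blue tab, 119 mm in front of the floor centre, 59 mm above the bench; the tab is 50 mm wide (y), 8 mm thick (x), from 16 to 78 mm above the bench.
- tray_middle (a joint): Slide of the middle tray (reader y = 0 mm) along the reader's x: 0 = fully out, 0.160 m = fully home against its stop; starts anywhere from 0 to 0.04. Stays where left; about 2 N of friction to push, no spring or latch.
- tray_middle_floor (a point): Centre of the middle tray's floor, on its upper face (20 mm above the bench), moves with the tray; axes as the reader's. Reader x = -60 mm + joint value. The aluminium tray measures inside 100 mm (x) x 70 mm (y), with rims 10 mm above the floor, 5 mm thick.
- tray_middle_tab (a point): Push point on the front face (towards the robot) of the middle tray's upright blue tab, 119 mm in front of the floor centre, 59 mm above the bench; the tab is 50 mm wide (y), 8 mm thick (x), from 16 to 78 mm above the bench.
- tray_right (a joint): Slide of the right tray (reader y = -100 mm) along the reader's x: 0 = fully out, 0.160 m = fully home against its stop; starts anywhere from 0 to 0.04. Stays where left; about 2 N of friction to push, no spring or latch.
- tray_right_floor (a point): Centre of the right tray's floor, on its upper face (20 mm above the bench), moves with the tray; axes as the reader's. Reader x = -60 mm + joint value. The aluminium tray measures inside 100 mm (x) x 70 mm (y), with rims 10 mm above the floor, 5 mm thick.
- tray_right_tab (a point): Push point on the front face (towards the robot) of the right tray's upright blue tab, 119 mm in front of the floor centre, 59 mm above the bench; the tab is 50 mm wide (y), 8 mm thick (x), from 16 to 78 mm above the bench.
Things that resemble listed ones, but are neither listed nor needed, are in the scene too. What is meant by the specimen_pot is not black, brown or turquoise, and is the larger of those in its own colour.

How it is judged (in metres and radians):
On the way:
1. the specimen pot stands, let go, on the green lane's tray while that tray is still out (joint below 0.06) (contact force between specimen_pot and the fingers below 0.05 N and linear speed of specimen_pot below 0.02 m/s and ((y of lamp_green in the frame of reader above 0.05 m and angle between specimen_pot's own z axis and vertical below 0.15 rad and x of specimen_pot in the frame of tray_left_floor between -0.034 and 0.034 m and y of specimen_pot in the frame of tray_left_floor between -0.02 and 0.02 m and z of specimen_pot in the frame of tray_left_floor between -0.005 and 0.005 m and value of joint tray_left below 0.06 m) or (y of lamp_green in the frame of reader between -0.05 and 0.05 m and angle between specimen_pot's own z axis and vertical below 0.15 rad and x of specimen_pot in the frame of tray_middle_floor between -0.034 and 0.034 m and y of specimen_pot in the frame of tray_middle_floor between -0.02 and 0.02 m and z of specimen_pot in the frame of tray_middle_floor between -0.005 and 0.005 m and value of joint tray_middle below 0.06 m) or (y of lamp_green in the frame of reader below -0.05 m and angle between specimen_pot's own z axis and vertical below 0.15 rad and x of specimen_pot in the frame of tray_right_floor between -0.034 and 0.034 m and y of specimen_pot in the frame of tray_right_floor between -0.02 and 0.02 m and z of specimen_pot in the frame of tray_right_floor between -0.005 and 0.005 m and value of joint tray_right below 0.06 m))), for 0.2 s.
At the end, for the whole second after the job is handed in: The green lane's tray is home (within 7 mm of its stop) with the specimen pot standing on its floor (upright within 0.15 rad, at rest, not held), the other two trays within 15 mm and the running pot and reagent bottle within 30 mm of where they started (contact force between specimen_pot and the fingers below 0.05 N and linear speed of specimen_pot below 0.02 m/s and ((y of lamp_green in the frame of reader above 0.05 m and angle between specimen_pot's own z axis and vertical below 0.15 rad and x of specimen_pot in the frame of tray_left_floor between -0.034 and 0.034 m and y of specimen_pot in the frame of tray_left_floor between -0.02 and 0.02 m and z of specimen_pot in the frame of tray_left_floor between -0.005 and 0.005 m and value of joint tray_left above 0.153 m and distance of each of tray_middle_floor, tray_right_floor from where it was at the start of the episode below 0.015 m) or (y of lamp_green in the frame of reader between -0.05 and 0.05 m and angle between specimen_pot's own z axis and vertical below 0.15 rad and x of specimen_pot in the frame of tray_middle_floor between -0.034 and 0.034 m and y of specimen_pot in the frame of tray_middle_floor between -0.02 and 0.02 m and z of specimen_pot in the frame of tray_middle_floor between -0.005 and 0.005 m and value of joint tray_middle above 0.153 m and distance of each of tray_left_floor, tray_right_floor from where it was at the start of the episode below 0.015 m) or (y of lamp_green in the frame of reader below -0.05 m and angle between specimen_pot's own z axis and vertical below 0.15 rad and x of specimen_pot in the frame of tray_right_floor between -0.034 and 0.034 m and y of specimen_pot in the frame of tray_right_floor between -0.02 and 0.02 m and z of specimen_pot in the frame of tray_right_floor between -0.005 and 0.005 m and value of joint tray_right above 0.153 m and distance of each of tray_left_floor, tray_middle_floor from where it was at the start of the episode below 0.015 m)) and distance of each of running_pot, reagent_bottle from where it was at the start of the episode below 0.03 m); the robot touches nothing.
It fails at once if the tray of a red lane is moved by more than 15 mm ((not (y of lamp_green in the frame of reader above 0.05 m) and distance of tray_left_floor from where it was at the start of the episode above 0.015 m) or (not (y of lamp_green in the frame of reader between -0.05 and 0.05 m) and distance of tray_middle_floor from where it was at the start of the episode above 0.015 m) or (not (y of lamp_green in the frame of reader below -0.05 m) and distance of tray_right_floor from where it was at the start of the episode above 0.015 m)).
It fails at once if the running pot or the reagent bottle is moved by more than 30 mm (distance of any of running_pot, reagent_bottle from where it was at the start of the episode above 0.03 m).
It fails at once if the specimen pot is tilted by more than 0.7 rad (angle between specimen_pot's own z axis and vertical above 0.7 rad).
It fails at once if the specimen pot is dropped (moves faster than 0.6 m/s while the fingers do not touch it) (contact force between specimen_pot and the fingers below 0.05 N and linear speed of specimen_pot above 0.6 m/s).
It also fails if it takes over 58 s, if anything falls off the work surface, if the arm or the gripper's body presses on something with over 40 N, if the wrist force passes 120 N, or if a joint passes its speed limit or range.

### The arm

A 6-joint arm with a two-finger parallel gripper is mounted at the origin on the work surface. World frame = base frame: x ahead of the robot, y to its left, z up, the work surface at z = 0. Lengths are in m, angles in degrees, forces in N, time in s.
With the tool pointing down it reaches from about 0.325 to 0.775 m from the base axis. Payload 5.5 kg.
Tool frame: the origin (TCP) lies midway between the tips of the shut fingers; the grasp point (between the pads) lies 19 mm behind it; z points along the fingers, y is the line along which they close (so a half turn about z gives the same grasp; the last joint's range is limited). The gripper opens to 88 mm and grips with 3 to 60 N. Pads are 20 mm wide; open, the fingers measure 115 mm over their backs; the gripper's body (75 mm by 178 mm) begins 61 mm behind the grasp point.
Start: joints at [-75.499, 5.22, 70.514, -0, 104.267, -3.249], TCP at [0.183, -0.571, 0.194] pointing down, gripper open.
Joint ranges: [-164.24, 164.24], [-49.07, 125.15], [9.68, 141.18], [-86.29, 266.29], [3.28, 154.24], [-151.56, 151.56]. Speed limits (degrees/s): [147.25, 147.25, 172.46, 180, 180, 180].

### API

Orientations are given as [roll, pitch, yaw] about the fixed x, y, z axes, in that order (R = Rz(yaw) Ry(pitch) Rx(roll)).
In Python, from cell import robot, snapshot, order gives the robot as it stands.
- The arm moves only by the tool apply_moves, never from a script. Its arguments are lists of equal length, an entry for each row: "offset": the shift along the tool's x, y, z in m, a list of three; "rotation": the turn, a rotation vector about the tool's x, y, z in rad, a list of three; "gripper": the opening, from 0 (shut) to 1 (fully open). A call has 1 to 10 rows; each row is the pose to reach, as a shift and turn from the pose commanded when the call began, along the tool's axes at that moment; what a row does not reach only later rows make up. A row lasts 1/12 s, in which the tool goes at most 41.7 mm and 7.16 degrees, less where a joint would pass 70% of its speed; a pose out of reach is approached as far as the arm can. A call with a gripper value outside its range is refused whole. The fingers move at their own pace and stop on an object; the grip force is fixed at half the most. Time passes only in rows, so rows that repeat a pose let the fingers close. It gives the time, the measured TCP pose, the force, the opening and the grip force at its end, in the units of the state.
- robot.get_state(): the state, without advancing time (a new reading comes with each control period).
- snapshot(name): name is "scene" or "top"; returns a dict with "img" (480x640x3 uint8, red, green, blue), "vfov" (degrees; the focal length in pixels is half the picture's height over the tangent of half this angle, whatever the lens; pixels are square), "cx", "cy" (the principal point, pixels), "dist" ([k1, k2, p1, p2, k3] as OpenCV has them; the pictures are not rectified), "world_to_cam" (4x4, takes a point from world to camera coordinates). Camera axes: x right, y up, looking along -z (the intrinsics and any distortion apply to the point x, -y, -z); pixel columns grow to the right and rows downward; lengths in m; the calibration is good to about 2 mm. A picture is of the moment at which its call begins. There is no depth.
- order.hand_in(): hands the job in; it is judged then, once.
The state is a dict: "t": time; "joints": joint angles; "qvel": joint speeds; "joint_torque": joint torques, N m; "ee_pos": TCP position; "ee_rot": TCP orientation; "ft_force": force on the tool from outside, world axes, zero at the start; "wrist_torque": the same for the moment, N m; "width": finger opening in m; "finger_force": force on a finger pad.
Only numpy, scipy, OpenCV 4.12 (cv2) and the standard library are available. Lean on these libraries where they do the work, as an engineer would, in place of code of your own. Each camera call takes 0.05 s, during which the arm holds its last target. There are 200 camera calls.

## Working session

There is one attempt and no reset: what is moved stays moved. The work goes in short steps, Python scripts to look and compute and a tool call to move; the robot and the scene stay as the last step left them, time stands still between calls to the robot, and variables do not carry over. Pictures are saved under pics/ and viewed, at most 10 in all, crops included, and the job is handed in when it is done.

Besides the shell and the picture viewer there is one more tool, called after "Call:" by a JSON object that holds its "fn" and its "kwargs", one argument or row to a line. apply_moves: Moves the arm, as the interface text tells. Its arguments: {"type":"object","properties":{"offset":{"type":"array"},"rotation":{"type":"array"},"gripper":{"type":"array"}},"required":["offset","rotation","gripper"]}

```bash
mkdir -p pics
cat > h.py <<'E'
import numpy as np, cv2
from cell import robot, snapshot, order
def snap(n,f=None):
    s=snapshot(n)
    if f: cv2.imwrite('pics/'+f,s['img'][:,:,::-1])
    return s
def K(s):
    f=240/np.tan(np.radians(s['vfov'])/2); return np.array([[f,0,s['cx']],[0,f,s['cy']],[0,0,1.]])
def ray(s,uv):
    p=cv2.undistortPoints(np.array([[uv]],float),K(s),np.array(s['dist'],float))[0,0]
    T=np.array(s['world_to_cam']);R=T[:3,:3]
    return -R.T@T[:3,3], R.T@np.array([p[0],-p[1],-1.])
def onz(s,uv,z):
    c,d=ray(s,uv); return c+d*(z-c[2])/d[2]
def proj(s,P):
    T=np.array(s['world_to_cam']);q=T[:3,:3]@np.array(P)+T[:3,3]
    return cv2.projectPoints(np.array([[q[0],-q[1],-q[2]]]),np.zeros(3),np.zeros(3),K(s),np.array(s['dist'],float))[0][0,0]
def tri(s1,u1,s2,u2):
    c1,d1=ray(s1,u1);c2,d2=ray(s2,u2)
    t=np.linalg.lstsq(np.stack([d1,-d2],1),c2-c1,rcond=None)[0]
    a,b=c1+t[0]*d1,c2+t[1]*d2
    return (a+b)/2,np.linalg.norm(a-b)
def blobs(s,lo,hi,amin=40):
    h=cv2.cvtColor(s['img'],cv2.COLOR_RGB2HSV)
    m=cv2.inRange(h,np.array(lo),np.array(hi))
    n,l,st,c=cv2.connectedComponentsWithStats(m)
    return [(c[i].round(1),st[i]) for i in range(1,n) if st[i][4]>=amin]
E
python3 - <<'E'
from h import *
for n in('scene','top'):
    s=snap(n,n+'0.png'); print(n,s['vfov'],s['cx'],s['cy'],s['dist'],ray(s,(320,240)))
    for c,lo,hi in(('green',(45,100,60),(80,255,255)),('redlo',(0,150,80),(6,255,255)),('redhi',(173,150,80),(180,255,255)),('amber',(10,120,80),(35,255,255)),('blue',(100,120,60),(125,255,255))):
        for b in blobs(s,lo,hi): print(c,b[0],b[1])
print(robot.get_state())
E
```

```text
scene 53.84680157380646 311.40461288031076 247.14645892397095 [-0.05900839  0.          0.          0.          0.        ] (array([1.33833009, 0.5169564 , 0.98669354]), array([-0.6299195 , -0.3682236 , -0.68423119]))
green [240.6 259.8] [235 255  12  10  93]
redlo [618.2  70.9] [599  40  41  65 494]
redlo [151.1 230.2] [138 221  26  20 253]
redlo [276.7 271. ] [271 267  12   9  81]
redlo [314.8 282.8] [309 279  12   9  83]
amber [ 82.1 218.4] [ 70 210  25  18 351]
amber [438.4 284.5] [422 254  33  61 997]
blue [55.3 76.6] [    0     0   142   175 15878]
blue [284.4 225.5] [276 216  17  21 253]
blue [316.4 232.4] [308 223  18  21 266]
blue [346.5 245.1] [338 236  19  21 281]
blue [298.2 254.7] [290 248  17  15 195]
top 46.99963916244366 325.5416348068932 239.7482670279782 [-0.12561589  0.          0.          0.          0.        ] (array([0.40924334, 0.04443211, 1.21131087]), array([ 0.14089438,  0.00474452, -0.99006428]))
green [379.  155.1] [372 148  15  15 179]
redlo [542.8 157. ] [540 153   7   9  49]
redlo [523.8 158.4] [520 155   9   8  50]
redlo [533.6 157.5] [530 154   9   
[... 652 characters left out ...]
 [341 291  24   8 100]
{'t': 0.1, 'joints': array([-7.54974919e+01,  5.25839471e+00,  7.05730477e+01, -2.57285793e-04,
        1.04268333e+02, -3.24900092e+00]), 'qvel': array([-0.00052593, -0.16164821, -0.27005748,  0.06176833,  0.02640546,
        0.06788681]), 'joint_torque': array([ 3.60323982e-03, -4.47855699e+01, -4.07569206e+01,  7.02240667e-02,
        2.84941663e-02, -1.19160118e-04]), 'ee_pos': array([ 0.18284742, -0.57112681,  0.19254324]), 'ee_rot': array([-1.79900370e+02, -5.40577054e-03,  1.77514411e+01]), 'ft_force': array([-0.71648813, -0.88109427,  0.09550313]), 'wrist_torque': array([ 0.014151  , -0.00071599, -0.05065203]), 'finger_force': 0.0, 'width': 0.08745406142563676}
```

View pics/scene0.png

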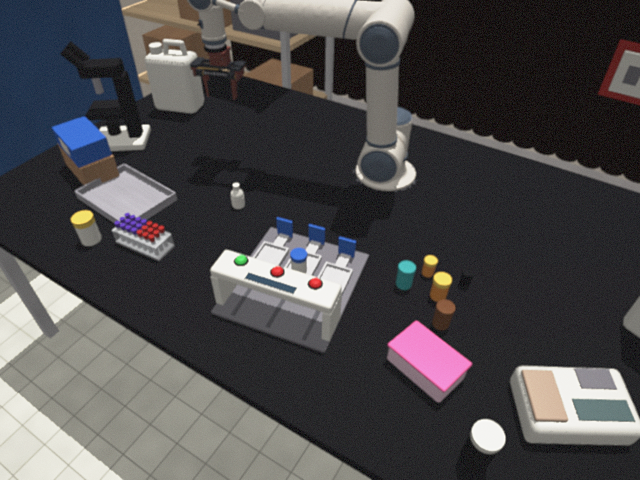

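View pics/top0.png

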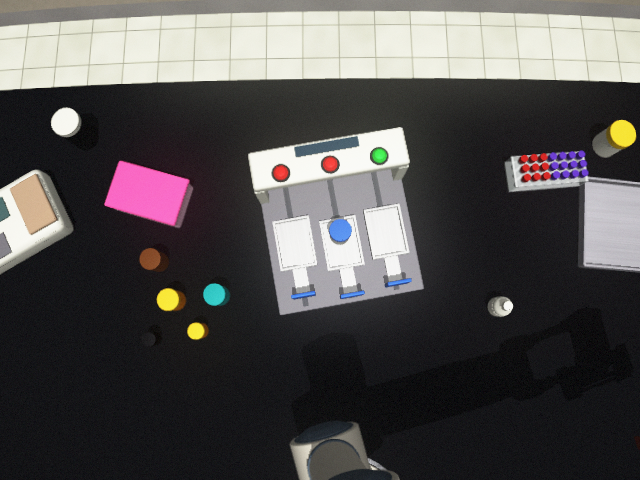

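The green lamp is at top (379,155) and scene (241,260), over the right lane. The red lamps are at top (330,163) and (280,172). The running pot is in the middle tray (340,230), and the reagent bottle is on the right at (500,306).

Things that could be taken for the specimen, in top pixels:
- large yellow cap (168,300)
- small yellow cap (197,331)
- brown (150,259)
- turquoise (214,294)
- black (150,339)
- yellow-lidded white jar (620,134), on the bottle's side

I choose (168,300), scene (441,287), and will check it in a crop.

Run:
```python
from h import *
S=snap('scene');T=snap('top')
a=cv2.resize(S['img'][240:340,380:490],None,fx=5,fy=5,interpolation=cv2.INTER_CUBIC)
cv2.imwrite('pics/crop.png',a[:,:,::-1])
print('lamps z~149')
for n,u,v in(('g',(379,155.1),(240.6,259.8)),('rm',(329.7,163.5),(276.7,271)),('rl',(280.2,172.1),(314.8,282.8))):
    print(n,onz(T,u,.150).round(4),tri(T,u,S,v))
P={n:onz(T,u,.150) for n,u in(('g',(379,155.1)),('l',(280.2,172.1)),('m',(329.7,163.5)))}
d=P['l']-P['g'];yaw=np.arctan2(-d[0],d[1]);print('span',np.linalg.norm(d),'yaw',np.degrees(yaw))
R=np.array([[np.cos(yaw),-np.sin(yaw)],[np.sin(yaw),np.cos(yaw)]])
o=sum(P.values())[:2]/3-R@[.085,0];print('origin',o)
for n,u in(('r',(398.2,282.2)),('m',(352.1,294.2)),('l',(302.8,294.7))):
    w=onz(T,u,.070)[:2];print('tab',n,w,(R.T@(w-o)).round(4))
# lids: brightest cap ellipse from yellow mask
h=cv2.cvtColor(T['img'],cv2.COLOR_RGB2HSV)
m=cv2.inRange(h,np.array((22,120,170)),np.array((35,255,255)))
cs,_=cv2.findContours(m,0,2)
for c in cs:
    if cv2.contourArea(c)>60:
        (x,y),r=cv2.minEnclosingCircle(c);print('yel',x,y,r,onz(T,(x,y),.072),2*r*1.2/K(T)[0,0])
for n,u,z in(('brown',(150,259),.06),('teal',(214,294),.06),('black',(149,340),.04),('bottle',(507,305),.085),('rp',(340,230),.092)):
    w=onz(T,u,z);print(n,w.round(3),(R.T@(w[:2]-o)).round(3))
print('scene pot cap on z=.072',onz(S,(442,279),.072))
# tray corners in top
```

```text
lamps z~149
g [ 0.7299 -0.0701  0.15  ] (array([ 0.73040978, -0.0690043 ,  0.14489005]), np.float64(0.0037151374328316545))
rm [0.7135 0.0285 0.15  ] (array([0.71416887, 0.02980873, 0.14490673]), np.float64(0.00309899221710163))
rl [0.6972 0.1269 0.15  ] (array([0.69783755, 0.12865841, 0.14473682]), np.float64(0.003125441164112402))
span 0.19964247910579636 yaw 9.439023690318626
origin [0.62966997 0.01450744]
tab r [ 0.4813162  -0.11115222] [-0.167  -0.0996]
tab m [ 0.45790887 -0.01501802] [-0.1743 -0.001 ]
tab l [0.4581715  0.08667598] [-0.1573  0.0993]
yel 195.3435821533203 330.68994140625 8.515063285827637 [0.3861243 0.3085159 0.072    ] 0.037024230078671755
yel 167.42356872558594 299.23248291015625 11.247364044189453 [0.4510626  0.36815583 0.072     ] 0.048904509593456914
yel 622.2179565429688 133.2179412841797 13.906108856201172 [ 0.80594115 -0.63299365  0.072     ] 0.06046496150509868
brown [0.537 0.411 0.06 ] [-0.027  0.407]
teal [0.462 0.273 0.06 ] [-0.123  0.282]
black [0.366 0.416 0.04 ] [-0.194  0.439]
bottle [ 0.429 -0.334  0.085] [-0.255 -0.311]
rp [0.589 0.008 0.092] [-0.041  0.001]
scene pot cap on z=.072 [0.45532902 0.37267829 0.072     ]
```

View pics/crop.png

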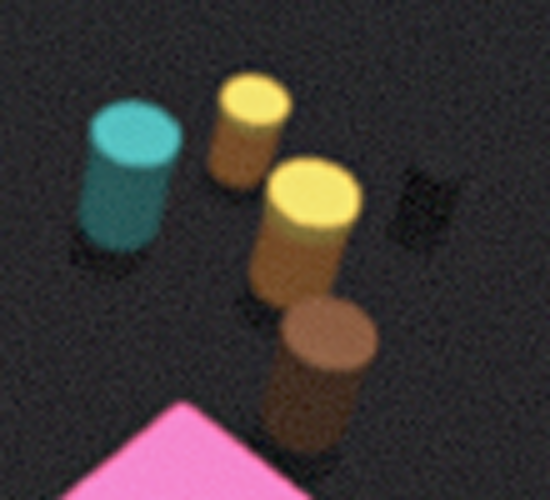

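The crop shows the amber body with the larger yellow cap at crop (315,190), next to the small lookalike (255,100), teal (135,130) and brown (330,330). The large one is the specimen: cap about 48 mm, base near (0.452, 0.370). The lamp span is 199.6 mm at a height of about 145 mm, as expected. I'll set off now by way of a clear point.

Call:
{"fn": "apply_moves", "kwargs": {
  "offset": [
    [0.35,-0.38,-0.02],
    [0.35,-0.38,-0.02],
    [0.35,-0.38,-0.02],
    [0.35,-0.38,-0.02],
    [0.35,-0.38,-0.02],
    [0.35,-0.38,-0.02],
    [0.35,-0.38,-0.02],
    [0.35,-0.38,-0.02],
    [0.35,-0.38,-0.02],
    [0.35,-0.38,-0.02]
  ],
  "rotation": [
    [0,0,-1.24],
    [0,0,-1.24],
    [0,0,-1.24],
    [0,0,-1.24],
    [0,0,-1.24],
    [0,0,-1.24],
    [0,0,-1.24],
    [0,0,-1.24],
    [0,0,-1.24],
    [0,0,-1.24]
  ],
  "gripper": [1,1,1,1,1,1,1,1,1,1]
}}

```text
t: 1.03
ee_pos: [0.3584, -0.1919, 0.2098]
ee_rot: [180.0, 0.0, 89.1]
ft_force: [1.4, 0.1, 0.6]
width: 0.088
finger_force: 0.0
```

```bash
cat >> h.py <<'E'
from scipy.spatial.transform import Rotation as Ro
def go(p,yaw):
    s=robot.get_state();R=Ro.from_euler('xyz',s['ee_rot'],degrees=True)
    T=Ro.from_euler('xyz',[180,0,yaw],degrees=True)
    print('at',s['ee_pos'].round(4),s['ee_rot'].round(2),'t',s['t'],'off',R.inv().apply(np.array(p)-s['ee_pos']).round(4),'rot',(R.inv()*T).as_rotvec().round(3))
E
python3 -c "
from h import *
go((.452,.370,.2),160)"
```

```text
at [ 0.3584 -0.1919  0.2098] [1.7997e+02 2.0000e-02 8.9120e+01] t 1.0333 off [0.5633 0.085  0.0097] rot [ 0.000e+00  1.000e-03 -1.237e+00]
```

Call:
{"fn": "apply_moves", "kwargs": {
  "offset": [
    [0.563,0.085,0.01],
    [0.563,0.085,0.01],
    [0.563,0.085,0.01],
    [0.563,0.085,0.01],
    [0.563,0.085,0.01],
    [0.563,0.085,0.01],
    [0.563,0.085,0.01],
    [0.563,0.085,0.01],
    [0.563,0.085,0.01],
    [0.563,0.085,0.01]
  ],
  "rotation": [
    [0,0,-1.237],
    [0,0,-1.237],
    [0,0,-1.237],
    [0,0,-1.237],
    [0,0,-1.237],
    [0,0,-1.237],
    [0,0,-1.237],
    [0,0,-1.237],
    [0,0,-1.237],
    [0,0,-1.237]
  ],
  "gripper": [1,1,1,1,1,1,1,1,1,1]
}}

```text
t: 1.87
ee_pos: [0.4287, 0.2191, 0.2023]
ee_rot: [180.0, 0.0, 160.1]
ft_force: [0.8, -1.9, 0.7]
width: 0.0876
finger_force: 0.0
```

```bash
python3 -c "
from h import *
go((.452,.370,.17),160)"
```

```text
at [0.4287 0.2191 0.2023] [1.7998e+02 3.0000e-02 1.6006e+02] t 1.8667 off [0.0296 0.1498 0.0324] rot [0.    0.    0.001]
```

Call:
{"fn": "apply_moves", "kwargs": {
  "offset": [
    [0.03,0.15,0.03],
    [0.03,0.15,0.03],
    [0.03,0.15,0.03],
    [0.03,0.15,0.03],
    [0.03,0.15,0.03],
    [0.03,0.15,0.03],
    [0.03,0.15,0.03]
  ],
  "rotation": [
    [0,0,0],
    [0,0,0],
    [0,0,0],
    [0,0,0],
    [0,0,0],
    [0,0,0],
    [0,0,0]
  ],
  "gripper": [1,1,1,1,1,1,1]
}}

```text
t: 2.45
ee_pos: [0.453, 0.3673, 0.1723]
ee_rot: [-180.0, 0.0, 159.7]
ft_force: [-0.4, 0.0, -0.1]
width: 0.0878
finger_force: 0.0
```

Run:
```python
from h import *
S=snap('scene')
cv2.imwrite('pics/close.png',cv2.resize(S['img'][180:340,360:520],None,fx=3.5,fy=3.5,interpolation=cv2.INTER_CUBIC)[:,:,::-1])
h=cv2.cvtColor(S['img'],cv2.COLOR_RGB2HSV)
# bright cap top
m=cv2.inRange(h,np.array((22,120,200)),np.array((35,255,255)))
for c in cv2.findContours(m,0,2)[0]:
    if cv2.contourArea(c)>60:
        (x,y),a,_=cv2.fitEllipse(c);print((x,y),a,onz(S,(x,y),.072))
print(proj(S,(.452,.370,.072)))
go((.452,.370,.021),160)
```

```text
(445.1536865234375, 278.3708801269531) (9.647863388061523, 13.802033424377441) [0.448834  0.3789782 0.072    ]
(81.42232513427734, 216.83425903320312) (11.707538604736328, 21.609115600585938) [ 0.78913126 -0.64144602  0.072     ]
[441.48546657 277.79874232]
at [0.4532 0.367  0.173 ] [1.7998e+02 4.0000e-02 1.5963e+02] t 2.5 off [0.0023 0.0023 0.152 ] rot [ 0.     0.001 -0.006]
```

View pics/close.png

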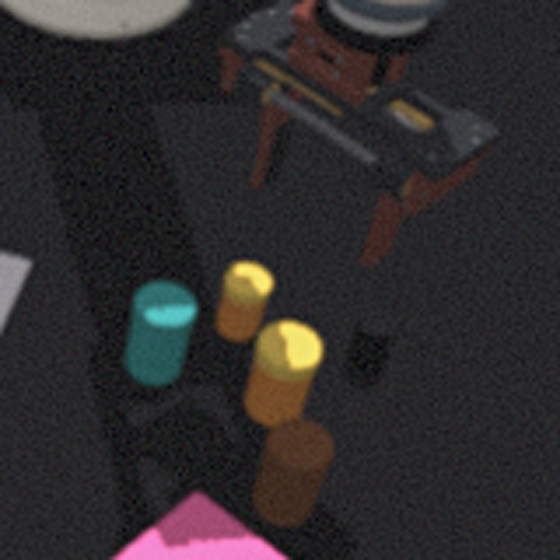

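The crop shows the open fingers above the pots and the cap top near scene (443,278). That agrees with the top-view estimate to a few mm, and the finger line clears the neighbours. I'll descend and grip.

Call:
{"fn": "apply_moves", "kwargs": {
  "offset": [
    [0.003,0.003,0.03],
    [0.003,0.003,0.055],
    [0.003,0.003,0.08],
    [0.003,0.003,0.105],
    [0.003,0.003,0.125],
    [0.003,0.003,0.14],
    [0.003,0.003,0.15],
    [0.003,0.003,0.15],
    [0.003,0.003,0.15],
    [0.003,0.003,0.15]
  ],
  "rotation": [
    [0,0,0],
    [0,0,0],
    [0,0,0],
    [0,0,0],
    [0,0,0],
    [0,0,0],
    [0,0,0],
    [0,0,0],
    [0,0,0],
    [0,0,0]
  ],
  "gripper": [1,1,1,1,1,1,1,1,1,1]
}}

```text
t: 3.33
ee_pos: [0.4522, 0.3718, 0.0243]
ee_rot: [179.9, 0.1, 159.6]
ft_force: [0.4, -0.1, 0.4]
width: 0.0876
finger_force: 0.0
```

Call:
{"fn": "apply_moves", "kwargs": {
  "offset": [
    [0,0,0],
    [0,0,0],
    [0,0,0],
    [0,0,0],
    [0,0,0],
    [0,0,0],
    [0,0,0],
    [0,0,0],
    [0,0,0],
    [0,0,0]
  ],
  "rotation": [
    [0,0,0],
    [0,0,0],
    [0,0,0],
    [0,0,0],
    [0,0,0],
    [0,0,0],
    [0,0,0],
    [0,0,0],
    [0,0,0],
    [0,0,0]
  ],
  "gripper": [0.8,0.7,0.6,0.5,0.45,0.4,0.4,0.4,0.4,0.4]
}}

```text
t: 4.17
ee_pos: [0.4512, 0.3718, 0.0223]
ee_rot: [180.0, -0.0, 159.7]
ft_force: [0.4, -0.1, -0.6]
width: 0.0462
finger_force: 30.0
```

Call:
{"fn": "apply_moves", "kwargs": {
  "offset": [
    [0,0,-0.01],
    [0,0,-0.03],
    [0,0,-0.05],
    [0,0,-0.07],
    [0,0,-0.09],
    [0,0,-0.11],
    [0,0,-0.13],
    [0,0,-0.14],
    [0,0,-0.15],
    [0,0,-0.15]
  ],
  "rotation": [
    [0,0,0],
    [0,0,0],
    [0,0,0],
    [0,0,0],
    [0,0,0],
    [0,0,0],
    [0,0,0],
    [0,0,0],
    [0,0,0],
    [0,0,0]
  ],
  "gripper": [0.4,0.4,0.4,0.4,0.4,0.4,0.4,0.4,0.4,0.4]
}}

```text
t: 5.0
ee_pos: [0.4518, 0.3721, 0.1748]
ee_rot: [179.8, 0.1, 159.7]
ft_force: [-0.0, 0.3, -0.9]
width: 0.0462
finger_force: 30.0
```

Run:
```python
from h import *
S=snap('scene');T=snap('top','top1.png')
yaw=np.radians(9.439);R=np.array([[np.cos(yaw),-np.sin(yaw)],[np.sin(yaw),np.cos(yaw)]]);o=np.array([.62967,.0145])
# right tray: bright aluminium blob in top
g=cv2.cvtColor(T['img'],cv2.COLOR_RGB2GRAY)
m=np.zeros_like(g);m[195:268,355:420]=(g[195:268,355:420]>150)*255
n,l,st,c=cv2.connectedComponentsWithStats(m);i=1+st[1:,4].argmax()
cs=cv2.findContours((l==i).astype(np.uint8),0,2)[0][0];r=cv2.minAreaRect(cs)
print(r,st[i])
for p in cv2.boxPoints(r): print((R.T@(onz(T,p,.028)[:2]-o)).round(4))
w=R@[-.060+.008,-.1]+o;print('floor est',w)
print(robot.get_state()['finger_force'],robot.get_state()['width'])
cv2.imwrite('pics/mix.png',np.hstack([cv2.resize(S['img'][170:330,200:480],None,fx=1.6,fy=1.6),cv2.resize(T['img'][190:300,350:420],None,fx=4,fy=4)[:256]])[:,:,::-1])
go((.48,.15,.18),160)
```

```text
((386.5, 231.0), (72.0, 63.0), 90.0) [ 355  195   64   73 3987]
[ 0.0392 -0.0494]
[ 0.0151 -0.1862]
[-0.1407 -0.1543]
[-0.1165 -0.0202]
floor est [ 0.59477379 -0.09267394]
29.99979704618454 0.04638668531889773
at [0.4511 0.3716 0.1718] [-1.7997e+02 -2.0000e-02  1.5967e+02] t 5.1 off [-0.104  -0.1978 -0.0081] rot [-0.001 -0.    -0.006]
```

View pics/mix.png

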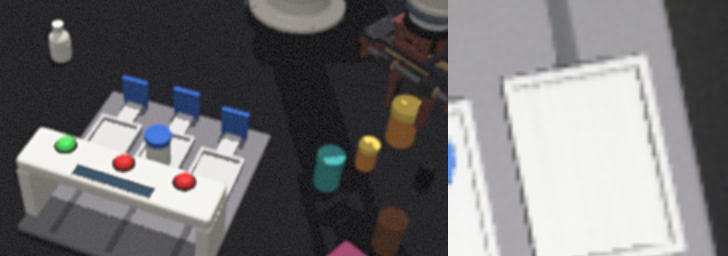

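The pot hangs upright in the gripper, with its cap at mix (405,105), and the other objects are undisturbed. The right tray's outer corners are near top (364,210), (399,204) and (409,252).

Run:
```python
from h import *
T=snap('top')
yaw=np.radians(9.439);R=np.array([[np.cos(yaw),-np.sin(yaw)],[np.sin(yaw),np.cos(yaw)]]);o=np.array([.62967,.0145])
g=cv2.cvtColor(T['img'],cv2.COLOR_RGB2GRAY)
for th in(195,215):
    m=np.zeros_like(g);m[195:268,358:420]=(g[195:268,358:420]>th)*255
    n,l,st,c=cv2.connectedComponentsWithStats(m);i=1+st[1:,4].argmax()
    cs=cv2.findContours((l==i).astype(np.uint8),0,2)[0][0];r=cv2.minAreaRect(cs)
    q=np.array([R.T@(onz(T,p,.029)[:2]-o) for p in cv2.boxPoints(r)]);print(th,r,q.round(3).tolist(),q.mean(0))
for p in((363.75,210.5),(399.25,204.25),(409,252.5)): print((R.T@(onz(T,p,.03)[:2]-o)).round(4))
```

```text
195 ((387.43292236328125, 237.0513458251953), (63.18833541870117, 37.08962631225586), 79.11447143554688) [[0.004, -0.061], [0.005, -0.143], [-0.133, -0.142], [-0.134, -0.061]] [-0.06449822 -0.10160578]
215 ((387.30926513671875, 237.1620635986328), (63.04152297973633, 36.48337936401367), 78.9964599609375) [[0.003, -0.061], [0.005, -0.142], [-0.133, -0.141], [-0.134, -0.062]] [-0.06469221 -0.10128953]
[ 0.0014 -0.0616]
[ 0.0015 -0.1409]
[-0.1065 -0.1409]
```

Call:
{"fn": "apply_moves", "kwargs": {
  "offset": [
    [-0.01,-0.02,-0.005],
    [-0.02,-0.04,-0.01],
    [-0.03,-0.06,-0.01],
    [-0.04,-0.08,-0.01],
    [-0.05,-0.1,-0.01],
    [-0.06,-0.12,-0.01],
    [-0.07,-0.14,-0.01],
    [-0.08,-0.16,-0.01],
    [-0.09,-0.18,-0.01],
    [-0.104,-0.198,-0.01]
  ],
  "rotation": [
    [0,0,0],
    [0,0,0],
    [0,0,0],
    [0,0,0],
    [0,0,0],
    [0,0,0],
    [0,0,0],
    [0,0,0],
    [0,0,0],
    [0,0,0]
  ],
  "gripper": [0.4,0.4,0.4,0.4,0.4,0.4,0.4,0.4,0.4,0.4]
}}

```text
t: 5.98
ee_pos: [0.4791, 0.1487, 0.1809]
ee_rot: [-179.9, -0.1, 159.7]
ft_force: [0.6, 0.5, -1.2]
width: 0.0463
finger_force: 30.0
```

Call:
{"fn": "apply_moves", "kwargs": {
  "offset": [
    [-0.02,-0.02,0],
    [-0.04,-0.04,0],
    [-0.06,-0.06,0],
    [-0.08,-0.08,0],
    [-0.1,-0.1,0],
    [-0.12,-0.12,0],
    [-0.14,-0.14,0],
    [-0.16,-0.16,0],
    [-0.18,-0.175,0],
    [-0.193,-0.187,0]
  ],
  "rotation": [
    [0,0,-0.05],
    [0,0,-0.1],
    [0,0,-0.15],
    [0,0,-0.2],
    [0,0,-0.25],
    [0,0,-0.3],
    [0,0,-0.36],
    [0,0,-0.42],
    [0,0,-0.47],
    [0,0,-0.518]
  ],
  "gripper": [0.4,0.4,0.4,0.4,0.4,0.4,0.4,0.4,0.4,0.4]
}}

```text
t: 6.82
ee_pos: [0.5961, -0.0945, 0.18]
ee_rot: [180.0, -0.2, -170.6]
ft_force: [0.1, -0.6, -0.1]
width: 0.0466
finger_force: 30.0
```

Run:
```python
from h import *
S=snap('scene');S=snap('scene')
cv2.imwrite('pics/above.png',cv2.resize(S['img'][130:330,180:400],None,fx=2.7,fy=2.7,interpolation=cv2.INTER_CUBIC)[:,:,::-1])
print(blobs(S,(22,120,120),(35,255,255)))
go((.595,-.093,.06),189.4); go((.595,-.093,.043),189.4)
e=robot.get_state()['ee_pos']; print('pot cap expected',proj(S,e+[0,0,.051]))
```

```text
[(array([259.6, 202.9]), array([252, 196,  15,  15, 188], dtype=int32)), (array([ 81.6, 218.1]), array([ 70, 210,  24,  19, 287], dtype=int32)), (array([430.4, 260.1]), array([424, 255,  14,  12, 126], dtype=int32))]
at [ 0.5959 -0.0949  0.1795] [ 179.95   -0.22 -170.77] t 6.9167 off [1.000e-04 1.900e-03 1.195e-01] rot [ 0.001 -0.004 -0.003]
at [ 0.5959 -0.0949  0.1795] [ 179.95   -0.22 -170.77] t 6.9167 off [0.     0.0019 0.1365] rot [ 0.001 -0.004 -0.003]
pot cap expected [260.87097564 200.66757475]
```

View pics/above.png

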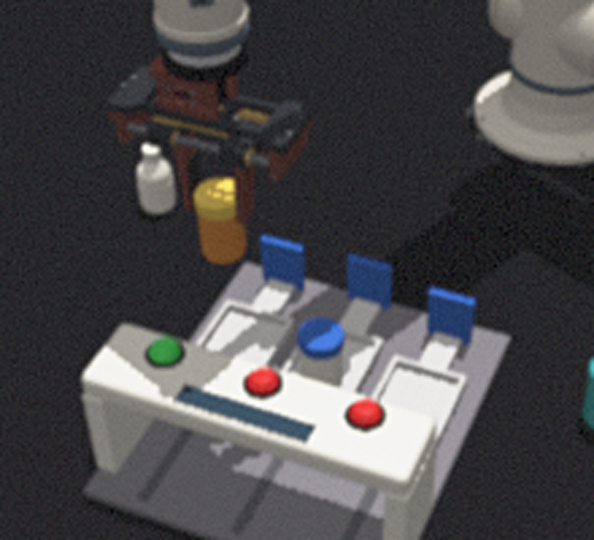

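The pot hangs over the right tray with its cap at about scene (260,200), matching the prediction (261,201). Lane and height are right, so I'll lower it.

Call:
{"fn": "apply_moves", "kwargs": {
  "offset": [
    [0,0.002,0.015],
    [0,0.002,0.035],
    [0,0.002,0.055],
    [0,0.002,0.075],
    [0,0.002,0.09],
    [0,0.002,0.105],
    [0,0.002,0.115],
    [0,0.002,0.123],
    [0,0.002,0.128],
    [0,0.002,0.13]
  ],
  "rotation": [
    [0,0,0],
    [0,0,0],
    [0,0,0],
    [0,0,0],
    [0,0,0],
    [0,0,0],
    [0,0,0],
    [0,0,0],
    [0,0,0],
    [0,0,0]
  ],
  "gripper": [0.4,0.4,0.4,0.4,0.4,0.4,0.4,0.4,0.4,0.4]
}}

```text
t: 7.75
ee_pos: [0.5953, -0.0902, 0.0515]
ee_rot: [180.0, -0.1, -170.6]
ft_force: [-0.1, 0.0, -0.6]
width: 0.0462
finger_force: 30.0
```

Call:
{"fn": "apply_moves", "kwargs": {
  "offset": [
    [0,0,0.002],
    [0,0,0.004],
    [0,0,0.005],
    [0,0,0.006],
    [0,0,0.007],
    [0,0,0.007],
    [0,0,0.007]
  ],
  "rotation": [
    [0,0,0],
    [0,0,0],
    [0,0,0],
    [0,0,0],
    [0,0,0],
    [0,0,0],
    [0,0,0]
  ],
  "gripper": [0.4,0.4,0.4,0.4,0.4,0.4,0.4]
}}

```text
t: 8.33
ee_pos: [0.5957, -0.0906, 0.0454]
ee_rot: [-180.0, 0.0, -170.7]
ft_force: [0.3, -0.2, -0.7]
width: 0.0468
finger_force: 30.0
```

Call:
{"fn": "apply_moves", "kwargs": {
  "offset": [
    [0,0,0.001],
    [0,0,0.002],
    [0,0,0.002],
    [0,0,0.002]
  ],
  "rotation": [
    [0,0,0],
    [0,0,0],
    [0,0,0],
    [0,0,0]
  ],
  "gripper": [0.4,0.4,0.4,0.4]
}}

```text
t: 8.67
ee_pos: [0.5956, -0.0905, 0.0432]
ee_rot: [180.0, -0.0, -170.7]
ft_force: [-0.8, -0.7, -2.3]
width: 0.0463
finger_force: 30.0
```

Call:
{"fn": "apply_moves", "kwargs": {
  "offset": [
    [0,0,0.001],
    [0,0,0.001],
    [0,0,0.001]
  ],
  "rotation": [
    [0,0,0],
    [0,0,0],
    [0,0,0]
  ],
  "gripper": [0.4,0.4,0.4]
}}

```text
t: 8.92
ee_pos: [0.5957, -0.0906, 0.0423]
ee_rot: [-180.0, 0.0, -170.7]
ft_force: [-0.7, 0.4, 0.0]
width: 0.0462
finger_force: 30.0
```

Call:
{"fn": "apply_moves", "kwargs": {
  "offset": [
    [0,0,0.001],
    [0,0,0.001],
    [0,0,0.001]
  ],
  "rotation": [
    [0,0,0],
    [0,0,0],
    [0,0,0]
  ],
  "gripper": [0.4,0.4,0.4]
}}

```text
t: 9.17
ee_pos: [0.596, -0.0905, 0.0423]
ee_rot: [-180.0, 0.1, -170.6]
ft_force: [-1.4, 0.0, 4.1]
width: 0.0463
finger_force: 30.0
```

The wrist force reads +4 N, so the pot rests on the floor. I'll release gently, opening to about 75 mm and staying clear of the running pot.

Call:
{"fn": "apply_moves", "kwargs": {
  "offset": [
    [0,0,0],
    [0,0,0],
    [0,0,0],
    [0,0,0],
    [0,0,0],
    [0,0,0],
    [0,0,0],
    [0,0,0],
    [0,0,0]
  ],
  "rotation": [
    [0,0,0],
    [0,0,0],
    [0,0,0],
    [0,0,0],
    [0,0,0],
    [0,0,0],
    [0,0,0],
    [0,0,0],
    [0,0,0]
  ],
  "gripper": [0.55,0.6,0.7,0.8,0.85,0.85,0.85,0.85,0.85]
}}

```text
t: 9.92
ee_pos: [0.5956, -0.0905, 0.0413]
ee_rot: [180.0, -0.0, -170.6]
ft_force: [-0.6, 0.0, -0.4]
width: 0.0745
finger_force: 0.0
```

Call:
{"fn": "apply_moves", "kwargs": {
  "offset": [
    [0,0,-0.01],
    [0,0,-0.03],
    [0,0,-0.05],
    [0,0,-0.075],
    [0,0,-0.1],
    [0,0,-0.12],
    [0,0,-0.135],
    [0,0,-0.145],
    [0,0,-0.15],
    [0,0,-0.15]
  ],
  "rotation": [
    [0,0,0],
    [0,0,0],
    [0,0,0],
    [0,0,0],
    [0,0,0],
    [0,0,0],
    [0,0,0],
    [0,0,0],
    [0,0,0],
    [0,0,0]
  ],
  "gripper": [0.85,0.85,0.85,0.85,0.85,0.85,0.85,0.85,0.85,0.85]
}}

```text
t: 10.75
ee_pos: [0.5961, -0.0906, 0.1928]
ee_rot: [-180.0, 0.1, -170.6]
ft_force: [-0.6, 0.9, -0.0]
width: 0.0746
finger_force: 0.0
```

Run:
```python
from h import *
yaw=np.radians(9.439);R=np.array([[np.cos(yaw),-np.sin(yaw)],[np.sin(yaw),np.cos(yaw)]]);o=np.array([.62967,.0145])
for j in(.008,.168): print('tab',j,R@[-.179+j,-.1]+o)
S=snap('scene')
for c,st in blobs(S,(22,120,120),(35,255,255)): 
    w=onz(S,c,.092);print(c,st,(R.T@(w[:2]-o)).round(3))
cv2.imwrite('pics/placed.png',cv2.resize(S['img'][130:330,180:400],None,fx=2.7,fy=2.7,interpolation=cv2.INTER_CUBIC)[:,:,::-1])
print('expect cap at tray centre',proj(S,[.595,-.092,.092]))
q=R@[-.179+.008-.050,-.1]+o
go((q[0],q[1],.2),189.4)
```

```text
tab 0.008 [ 0.47738496 -0.11218964]
tab 0.168 [ 0.63521868 -0.08595005]
[ 81.4 217.8] [ 70 210  24  18 285] [ 0.069 -0.647]
[265.7 242.2] [258 235  16  15 182] [-0.045 -0.095]
[430.6 260. ] [424 255  14  11 122] [-0.15  0.34]
expect cap at tray centre [265.53708002 240.23596518]
at [ 0.5957 -0.0905  0.1914] [-1.8000e+02  1.0000e-02 -1.7065e+02] t 10.8 off [ 0.1703 -0.0022 -0.0087] rot [-0.     0.    -0.001]
```

View pics/placed.png

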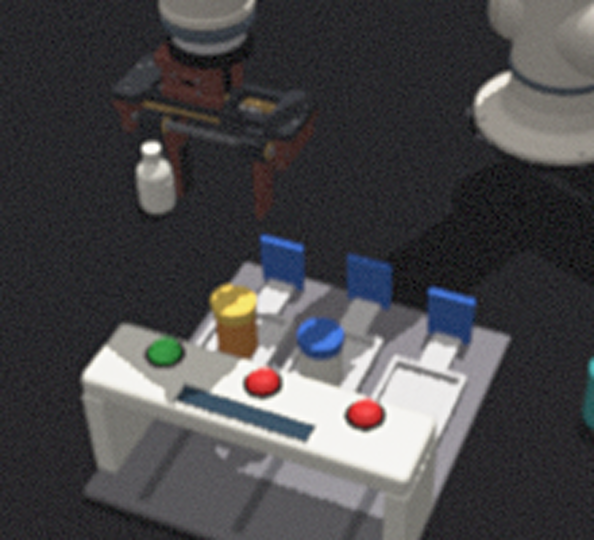

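The pot stands upright on the right tray with its cap at scene (266,242), within a few mm of the tray centre, and nothing else has moved. Next I'll back off with the fingers shut, then drop in front of the tab.

Call:
{"fn": "apply_moves", "kwargs": {
  "offset": [
    [0.01,0,-0.005],
    [0.035,0,-0.008],
    [0.065,0,-0.008],
    [0.095,0,-0.008],
    [0.125,0,-0.008],
    [0.15,0,-0.008],
    [0.165,-0.002,-0.008],
    [0.17,-0.002,-0.008],
    [0.17,-0.002,-0.008],
    [0.17,-0.002,-0.008]
  ],
  "rotation": [
    [0,0,0],
    [0,0,0],
    [0,0,0],
    [0,0,0],
    [0,0,0],
    [0,0,0],
    [0,0,0],
    [0,0,0],
    [0,0,0],
    [0,0,0]
  ],
  "gripper": [0.8,0.7,0.5,0.3,0.1,0,0,0,0,0]
}}

```text
t: 11.63
ee_pos: [0.4283, -0.1201, 0.1989]
ee_rot: [180.0, -0.0, -170.7]
ft_force: [0.3, -0.1, -0.3]
width: 0.0136
finger_force: 0.0
```

Call:
{"fn": "apply_moves", "kwargs": {
  "offset": [
    [0,0,0.02],
    [0,0,0.045],
    [0,0,0.07],
    [0,0,0.095],
    [0,0,0.115],
    [0,0,0.13],
    [0,0,0.138],
    [0,0,0.141],
    [0,0,0.141],
    [0,0,0.141]
  ],
  "rotation": [
    [0,0,0],
    [0,0,0],
    [0,0,0],
    [0,0,0],
    [0,0,0],
    [0,0,0],
    [0,0,0],
    [0,0,0],
    [0,0,0],
    [0,0,0]
  ],
  "gripper": [0,0,0,0,0,0,0,0,0,0]
}}

```text
t: 12.47
ee_pos: [0.4289, -0.1202, 0.0592]
ee_rot: [-180.0, 0.0, -170.6]
ft_force: [0.4, -0.8, -0.1]
width: 0.0009
finger_force: 0.0
```

Run:
```python
from h import *
yaw=np.radians(9.439);R=np.array([[np.cos(yaw),-np.sin(yaw)],[np.sin(yaw),np.cos(yaw)]]);o=np.array([.62967,.0145])
s=robot.get_state();print((R.T@(s['ee_pos'][:2]-o)).round(4),s['width'])
q=R@[-.024,-.1]+o
go((q[0],q[1],.058),189.4)
```

```text
[-0.2201 -0.0999] 0.0008667003177561147
at [ 0.4289 -0.1202  0.0592] [-1.7998e+02  5.0000e-02 -1.7063e+02] t 12.4667 off [-0.1961  0.0002  0.0013] rot [-0.     0.001 -0.001]
```

Call:
{"fn": "apply_moves", "kwargs": {
  "offset": [
    [-0.008,0,0],
    [-0.016,0,0],
    [-0.022,0,0],
    [-0.028,0,0],
    [-0.033,0,0],
    [-0.038,0,0],
    [-0.043,0,0],
    [-0.048,0,0],
    [-0.053,0,0],
    [-0.058,0,0]
  ],
  "rotation": [
    [0,0,0],
    [0,0,0],
    [0,0,0],
    [0,0,0],
    [0,0,0],
    [0,0,0],
    [0,0,0],
    [0,0,0],
    [0,0,0],
    [0,0,0]
  ],
  "gripper": [0,0,0,0,0,0,0,0,0,0]
}}

```text
t: 13.3
ee_pos: [0.4859, -0.1106, 0.0583]
ee_rot: [180.0, -0.0, -170.7]
ft_force: [-0.1, -0.0, -0.8]
width: 0.0004
finger_force: 0.0
```

Call:
{"fn": "apply_moves", "kwargs": {
  "offset": [
    [-0.005,0,0],
    [-0.01,0,0],
    [-0.015,0,0],
    [-0.021,0,0],
    [-0.027,0,0],
    [-0.033,0,0],
    [-0.039,0,0],
    [-0.045,0,0],
    [-0.051,0,0],
    [-0.057,0,0]
  ],
  "rotation": [
    [0,0,0],
    [0,0,0],
    [0,0,0],
    [0,0,0],
    [0,0,0],
    [0,0,0],
    [0,0,0],
    [0,0,0],
    [0,0,0],
    [0,0,0]
  ],
  "gripper": [0,0,0,0,0,0,0,0,0,0]
}}

```text
t: 14.13
ee_pos: [0.5423, -0.1013, 0.0583]
ee_rot: [180.0, -0.0, -170.6]
ft_force: [-0.1, -0.9, 0.2]
width: 0.0005
finger_force: 0.0
```

The force shows no clear 2 N push, so I'll look before going on.

Run:
```python
from h import *
S=snap('scene')
cv2.imwrite('pics/push.png',cv2.resize(S['img'][130:330,180:400],None,fx=2.7,fy=2.7,interpolation=cv2.INTER_CUBIC)[:,:,::-1])
T=snap('top');print(blobs(T,(100,120,60),(125,255,255)),robot.get_state()['ft_force'])
```

```text
[(array([339.8, 230. ]), array([329, 219,  22,  23, 391], dtype=int32)), (array([398.3, 282.1]), array([385, 278,  26,   9, 103], dtype=int32)), (array([302.8, 294.7]), array([291, 291,  24,   8, 110], dtype=int32)), (array([351.9, 294.3]), array([340, 291,  25,   8,  94], dtype=int32))] [-0.60733703 -0.08335618 -0.68547602]
```

View pics/push.png

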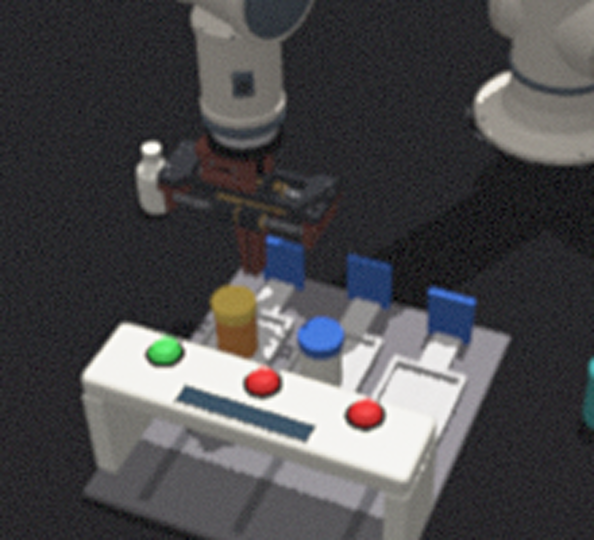

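The picture shows the tab still at crop (285,262), with the fingertips at crop (252,268) next to or past it. I'll check both positions numerically.

Run:
```python
from h import *
yaw=np.radians(9.439);R=np.array([[np.cos(yaw),-np.sin(yaw)],[np.sin(yaw),np.cos(yaw)]]);o=np.array([.62967,.0145])
S=snap('scene');T=snap('top');e=robot.get_state()['ee_pos']
L=lambda w:np.r_[R.T@(np.array(w)[:2]-o),w[2]].round(4)
print('tcp',e,L(e),'proj S',proj(S,e),'T',proj(T,e))
for c,st in blobs(S,(100,120,60),(125,255,255)):
    if st[4]<400: print(c,st, L(onz(S,c,.055)))
def P(x,y,z): w=R@[x,y]+o; return proj(S,[w[0],w[1],z]).round(1),proj(T,[w[0],w[1],z]).round(1)
for x in(-.171,-.105):
  for y in(-.125,-.075):
    for z in(.016,.078): print(x,y,z,P(x,y,z))
```

```text
tcp [ 0.54172098 -0.10138948  0.05819025] [-0.1058 -0.0999  0.0582] proj S [274.46520753 236.87331472] T [391.99325236 253.98069592]
[285.2 226.1] [278 217  15  20 221] [-0.1636 -0.0924  0.055 ]
[316.2 232.8] [308 224  17  20 261] [-0.1713  0.0039  0.055 ]
[346.4 245. ] [338 236  19  21 281] [-0.1562  0.1027  0.055 ]
[298.4 254.5] [290 247  17  16 203] [-0.0689 -0.0085  0.055 ]
-0.171 -0.125 0.016 (array([277. , 231.5]), array([406.6, 283.6]))
-0.171 -0.125 0.078 (array([276., 216.]), array([411.1, 281.7]))
-0.171 -0.075 0.016 (array([291.9, 235.7]), array([384.1, 287.7]))
-0.171 -0.075 0.078 (array([291.3, 220.2]), array([387.4, 286. ]))
-0.105 -0.125 0.016 (array([267.5, 245.3]), array([400.8, 253.9]))
-0.105 -0.125 0.078 (array([266.1, 229.7]), array([404.9, 250.4]))
-0.105 -0.075 0.016 (array([282.8, 249.8]), array([378.4, 257.9]))
-0.105 -0.075 0.078 (array([281.9, 234.2]), array([381.3, 254.6]))
```

The shut fingertips sit higher than the nominal TCP. They appear about 7 px up, or roughly 28 mm, and the 46 mm grip width suggests the pads held the cap. They therefore passed over the 78 mm tab without touching it. I'll lift, go back and come in lower.

Call:
{"fn": "apply_moves", "kwargs": {
  "offset": [
    [0,0,-0.03],
    [0,0,-0.06],
    [0.03,0,-0.06],
    [0.06,0,-0.06],
    [0.09,0,-0.06],
    [0.115,0,-0.06],
    [0.115,0,-0.03],
    [0.115,0,0.0],
    [0.115,0,0.015],
    [0.115,0,0.025]
  ],
  "rotation": [
    [0,0,0],
    [0,0,0],
    [0,0,0],
    [0,0,0],
    [0,0,0],
    [0,0,0],
    [0,0,0],
    [0,0,0],
    [0,0,0],
    [0,0,0]
  ],
  "gripper": [0,0,0,0,0,0,0,0,0,0]
}}

```text
t: 15.17
ee_pos: [0.4267, -0.1198, 0.031]
ee_rot: [179.9, -0.1, -170.7]
ft_force: [0.2, -0.3, -0.1]
width: 0.0007
finger_force: 0.0
```

Call:
{"fn": "apply_moves", "kwargs": {
  "offset": [
    [-0.005,0,0],
    [-0.01,0,0],
    [-0.016,0,0],
    [-0.022,0,0],
    [-0.028,0,0],
    [-0.034,0,0],
    [-0.039,0,0],
    [-0.044,0,0],
    [-0.049,0,0],
    [-0.054,0,0]
  ],
  "rotation": [
    [0,0,0],
    [0,0,0],
    [0,0,0],
    [0,0,0],
    [0,0,0],
    [0,0,0],
    [0,0,0],
    [0,0,0],
    [0,0,0],
    [0,0,0]
  ],
  "gripper": [0,0,0,0,0,0,0,0,0,0]
}}

```text
t: 16.0
ee_pos: [0.4818, -0.1113, 0.0334]
ee_rot: [180.0, -0.0, -170.7]
ft_force: [-3.3, 0.4, 2.2]
width: 0.0003
finger_force: 1.2
```

Run:
```python
from h import *
S=snap('scene')
cv2.imwrite('pics/push2.png',cv2.resize(S['img'][130:330,180:400],None,fx=2.7,fy=2.7,interpolation=cv2.INTER_CUBIC)[:,:,::-1])
print(blobs(S,(100,120,60),(125,255,255))[1:],robot.get_state()['ft_force'],robot.get_state()['ee_pos'])
```

```text
[(array([282.4, 228.9]), array([274, 220,  17,  20, 239], dtype=int32)), (array([316.3, 232.7]), array([308, 224,  18,  20, 268], dtype=int32)), (array([346.6, 245.1]), array([338, 236,  19,  21, 280], dtype=int32)), (array([298.2, 254.4]), array([290, 247,  17,  16, 205], dtype=int32))] [-2.00542458  0.26768815  0.00496159] [ 0.48257901 -0.11113823  0.03333633]
```

View pics/push2.png

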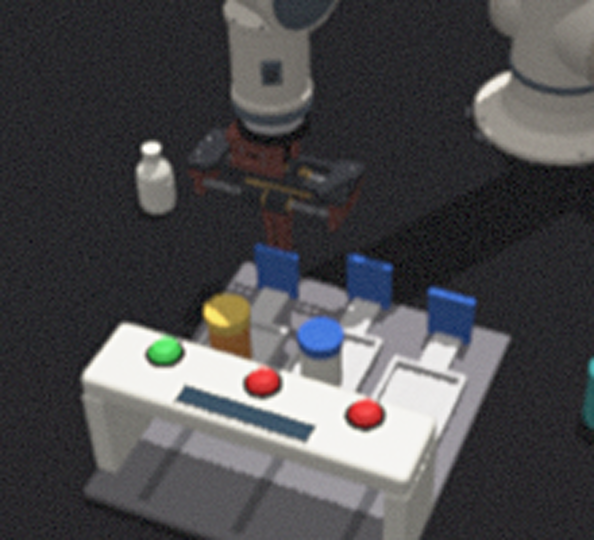

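The tab has now moved about 15 mm and the wrist reads about -3 N, with the pot upright and riding along. I'll keep pushing smoothly.

Call:
{"fn": "apply_moves", "kwargs": {
  "offset": [
    [-0.005,0,0],
    [-0.01,0,0],
    [-0.015,0,0],
    [-0.021,0,0],
    [-0.027,0,0],
    [-0.033,0,0],
    [-0.039,0,0],
    [-0.045,0,0],
    [-0.051,0,0],
    [-0.057,0,0]
  ],
  "rotation": [
    [0,0,0],
    [0,0,0],
    [0,0,0],
    [0,0,0],
    [0,0,0],
    [0,0,0],
    [0,0,0],
    [0,0,0],
    [0,0,0],
    [0,0,0]
  ],
  "gripper": [0,0,0,0,0,0,0,0,0,0]
}}

```text
t: 16.88
ee_pos: [0.5383, -0.1018, 0.0333]
ee_rot: [180.0, -0.0, -170.6]
ft_force: [-3.0, 1.5, 2.0]
width: 0.0004
finger_force: 1.3
```

Call:
{"fn": "apply_moves", "kwargs": {
  "offset": [
    [-0.006,0,0],
    [-0.012,0,0],
    [-0.018,0,0],
    [-0.024,0,0],
    [-0.03,0,0],
    [-0.036,0,0],
    [-0.042,0,0],
    [-0.048,0,0],
    [-0.053,0,0],
    [-0.057,0,0]
  ],
  "rotation": [
    [0,0,0],
    [0,0,0],
    [0,0,0],
    [0,0,0],
    [0,0,0],
    [0,0,0],
    [0,0,0],
    [0,0,0],
    [0,0,0],
    [0,0,0]
  ],
  "gripper": [0,0,0,0,0,0,0,0,0,0]
}}

```text
t: 17.72
ee_pos: [0.5946, -0.0927, 0.0332]
ee_rot: [180.0, -0.0, -170.6]
ft_force: [-3.2, 1.0, 1.0]
width: 0.0004
finger_force: 1.2
```

Run:
```python
from h import *
yaw=np.radians(9.439);R=np.array([[np.cos(yaw),-np.sin(yaw)],[np.sin(yaw),np.cos(yaw)]]);o=np.array([.62967,.0145])
s=robot.get_state();print((R.T@(s['ee_pos'][:2]-o)).round(4),s['ft_force'],s['t'])
S=snap('scene');T=snap('top')
for X in(S,T):
  for c,st in blobs(X,(100,120,60),(125,255,255)):
    if st[4]<500: print(c,st[4],(R.T@(onz(X,c,.06)[:2]-o)).round(4))
```

```text
[-0.0522 -0.1   ] [-3.18102104  1.0090466   0.9736297 ] 17.7167
[316.2 232.9] 261 [-0.1658  0.006 ]
[346.5 245. ] 283 [-0.1513  0.1045]
[264.8 253.4] 193 [-0.0326 -0.0946]
[298.3 254.5] 200 [-0.0642 -0.0066]
[339.7 230. ] 391 [-0.0363 -0.0005]
[302.9 294.7] 111 [-0.1569  0.0994]
[347.2 295.1] 53 [-0.174   0.0088]
```

Call:
{"fn": "apply_moves", "kwargs": {
  "offset": [
    [-0.004,0,0],
    [-0.008,0,0],
    [-0.012,0,0],
    [-0.015,0,0],
    [-0.017,0,0],
    [-0.019,0,0]
  ],
  "rotation": [
    [0,0,0],
    [0,0,0],
    [0,0,0],
    [0,0,0],
    [0,0,0],
    [0,0,0]
  ],
  "gripper": [0,0,0,0,0,0]
}}

```text
t: 18.32
ee_pos: [0.613, -0.0901, 0.0334]
ee_rot: [-180.0, 0.0, -170.7]
ft_force: [-2.2, -1.6, -0.0]
width: 0.0002
finger_force: 1.1
```

Call:
{"fn": "apply_moves", "kwargs": {
  "offset": [
    [-0.001,0,0],
    [-0.002,0,0],
    [-0.003,0,0],
    [-0.003,0,0]
  ],
  "rotation": [
    [0,0,0],
    [0,0,0],
    [0,0,0],
    [0,0,0]
  ],
  "gripper": [0,0,0,0]
}}

```text
t: 18.65
ee_pos: [0.6159, -0.0893, 0.0334]
ee_rot: [-180.0, 0.0, -170.7]
ft_force: [-0.6, -1.1, 0.7]
width: 0.0005
finger_force: 0.6
```

Call:
{"fn": "apply_moves", "kwargs": {
  "offset": [
    [-0.001,0,0],
    [-0.002,0,0],
    [-0.003,0,0],
    [-0.003,0,0]
  ],
  "rotation": [
    [0,0,0],
    [0,0,0],
    [0,0,0],
    [0,0,0]
  ],
  "gripper": [0,0,0,0]
}}

```text
t: 18.98
ee_pos: [0.6171, -0.089, 0.0334]
ee_rot: [180.0, -0.2, -170.7]
ft_force: [-8.7, -1.9, 2.9]
width: 0.0007
finger_force: 4.4
```

Call:
{"fn": "apply_moves", "kwargs": {
  "offset": [
    [-0.001,0,0],
    [-0.002,0,0],
    [-0.003,0,0],
    [-0.003,0,0]
  ],
  "rotation": [
    [0,0,0],
    [0,0,0],
    [0,0,0],
    [0,0,0]
  ],
  "gripper": [0,0,0,0]
}}

```text
t: 19.32
ee_pos: [0.617, -0.089, 0.0334]
ee_rot: [179.9, -0.6, -170.7]
ft_force: [-21.2, -2.6, 10.4]
width: 0.0005
finger_force: 10.6
```

The force climbed to 21 N while the position held, so the tray is on its stop. I'll back off gently, then lift away.

Call:
{"fn": "apply_moves", "kwargs": {
  "offset": [
    [0.003,0,0],
    [0.008,0,0],
    [0.016,0,0],
    [0.03,0,0],
    [0.05,0,0],
    [0.07,0,-0.01],
    [0.085,0,-0.03],
    [0.095,0,-0.06],
    [0.1,0,-0.09],
    [0.1,0,-0.11]
  ],
  "rotation": [
    [0,0,0],
    [0,0,0],
    [0,0,0],
    [0,0,0],
    [0,0,0],
    [0,0,0],
    [0,0,0],
    [0,0,0],
    [0,0,0],
    [0,0,0]
  ],
  "gripper": [0,0,0,0,0,0,0,0,0,0]
}}

```text
t: 20.15
ee_pos: [0.5228, -0.1046, 0.1469]
ee_rot: [-179.9, 0.2, -170.6]
ft_force: [0.7, 0.4, 0.5]
width: 0.0007
finger_force: 0.0
```

Call:
{"fn": "apply_moves", "kwargs": {
  "offset": [
    [0.02,0,-0.02],
    [0.04,0,-0.04],
    [0.06,0,-0.06],
    [0.06,0,-0.06],
    [0.06,0,-0.06]
  ],
  "rotation": [
    [0,0,0],
    [0,0,0],
    [0,0,0],
    [0,0,0],
    [0,0,0]
  ],
  "gripper": [0,0,0,0,0]
}}

```text
t: 20.57
ee_pos: [0.4643, -0.1144, 0.205]
ee_rot: [-179.9, 0.3, -170.7]
ft_force: [0.2, 0.7, 0.5]
width: 0.0004
finger_force: 0.0
```

Run:
```python
from h import *
yaw=np.radians(9.439);R=np.array([[np.cos(yaw),-np.sin(yaw)],[np.sin(yaw),np.cos(yaw)]]);o=np.array([.62967,.0145])
S=snap('scene');T=snap('top')
for X in(S,T):
  for c,st in blobs(X,(100,120,60),(125,255,255)):
    if st[4]<500: print(c,st[4],(R.T@(onz(X,c,.06)[:2]-o)).round(4))
a=cv2.resize(S['img'][180:330,200:380],None,fx=2.2,fy=2.2,interpolation=cv2.INTER_CUBIC)
b=cv2.resize(T['img'][130:310,250:430],(330,330),interpolation=cv2.INTER_CUBIC)
cv2.imwrite('pics/end.png',np.hstack([a,b])[:,:,::-1]); print(robot.get_state()['ft_force'],robot.get_state()['ee_pos'])
```

```text
[316.1 232.6] 270 [-0.1669  0.0053]
[346.5 245. ] 281 [-0.1513  0.1045]
[298.1 254.7] 197 [-0.0633 -0.0068]
[260.8 255.4] 99 [-0.0213 -0.1013]
[385.4 210.8] 96 [-0.0127 -0.1037]
[339.9 230. ] 396 [-0.0364 -0.0009]
[302.9 294.7] 111 [-0.1569  0.0994]
[352.1 294.3] 101 [-0.1741 -0.0015]
[-0.16894772  0.93065286  0.95429368] [ 0.46399002 -0.11397919  0.20217823]
```

View pics/end.png

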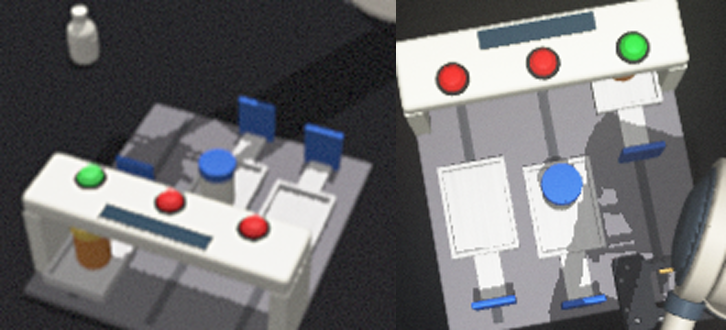

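The right tray is home: its tab measures -13 mm against -15 mm expected. The pot stands upright under the bridge at left-panel (93,247), and the other trays, running pot and bottle have not moved. The arm is clear.

```bash
python3 -c "
from cell import order
print(order.hand_in())"
```

```text
the job is handed in; nothing more can be done
None
```

The job is handed in, with no verdict returned: the amber specimen pot was set down and let go on the green (right) lane's tray while it was still out, the tray was pushed home against its stop, and the last picture shows the pot upright under the bridge, the other trays, running pot and reagent bottle where they were, and the arm clear.

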